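# Press a stretcher-frame joint home in the ratchet bench press

### The job

With the pawl left down on the ratchet wheel, wind the knob of the bench press clockwise (seen from above), click by click, until its sprung jaw has pushed the bar of the embroidery stretcher frame fully home, shoulder flush on the slotted side bar, and you feel the knob stiffen as the joint is pressed up firmly, but no harder or the wood bruises. Then throw the pawl back off the wheel so that it stays back, turn the knob back to its stop, and let go. Do not force the knob back while the pawl is down, and leave the other things on the table where they are.

Things in the scene. Friction and masses are not known exactly. Their poses are not given: they have to be found in the camera images.
- jig: The bench press: a grey base plate 12 mm thick, 150 x 440 mm (long along its y), fixed to the table, with an ear under the pawl. Origin on the knob's axis at table height; x points away from the robot at yaw 0, y along the jaw's travel (the jaw moves towards +y when wound), z up.
- knob (a joint): Angle of the knob with its ratchet wheel, rad, about the vertical axis: 0 at its stop (fully wound back), growing as it turns clockwise seen from above. 12 saw teeth on the wheel's top: a click every 0.524 rad (about 0.02 before each multiple); between clicks it can slip back to the last one. One radian moves the jaw 24 mm. Friction 0.03 N m plus 0.08 per rad/s.
- knob_grip (a point): Middle of the knob's grip, on the turning axis, 81 mm above the table. The grip is a black upright bar, 54 mm long, 14 mm thick, 34 mm tall, on a 26 mm stem over a 104 mm ratchet wheel whose teeth reach 46 mm above the table. Its length lies along this point's x axis: along the press's x when the knob is at 0. Pressing home takes 1.5 to 2.6 rad, so two or more grasps.
- pawl (a joint): Angle of the pawl, rad: about 0 when its toe lies in the wheel's teeth (up to 0.1 while riding over a tooth), 1.35 thrown fully back against its stop. It is held only by its weight: past about 0.55 it falls back by itself and stays; short of that it drops on the wheel again. It blocks turning back while down.
- pawl_ball (a point): Centre of the black 24 mm ball on the pawl's 8 mm upright handle, 57 mm from its hinge. The hinge is level, along the press's y, at (95, -42) mm from the knob's axis in the press's frame, 58 mm above the table. Pawl down, the ball leans 20 mm towards -x, 112 mm above the table, over the 92 mm level arm to the wheel; throw it to +x (0.03 N m, up to 0.2 with the jaw loaded).
- jaw: The jaw block (dark steel, 44 x 20 x 28 mm) driven along the press's y. Origin under its middle. In front of it (+y) is a white sprung pad on an adjusting screw, set differently each time: the pad's front face, spring relaxed, stands 23 to 29 mm along +y from the jaw's origin and keeps that during the work. The pad yields 1 mm per 6 N, 7.5 mm at most.
- corner: The frame's slotted side bar (wood, 112 mm along x, 40 mm along y, 22 mm tall) fixed on the press. Origin under the middle of its -y face, the one that the bar's shoulder must meet; axes parallel to the press's. Its place along the press varies.
- bar: The frame's bar, body 38 x 90 x 22 mm (x, y, z), with a tongue running into the slot. Origin under its shoulder; the pad pushes the end 90 mm towards -y. Slides along y only, dry friction 8 N (0.2 N m at the knob), stops hard when home and stays there. Pressed up firmly means 12 N or more when home (0.1 N m over the sliding torque); 25 N (0.4 N m over it) bruises it.
- bar_shoulder (a point): Middle of the shoulder of the frame's bar, the +y end of the bar's body. It starts 20 to 32 mm short of the side bar's face; fully home it touches that face: its y in the corner's frame is then 0.
- pin_tin: Bystander: round blue pin tin, 80 mm across, 22 mm tall. Origin under its middle.
- spool: Bystander: white thread spool core, standing, 36 mm across, 50 mm tall. Origin under its middle.
- basket: Bystander: white open basket 120 x 200 x 60 mm with a wooden spool in it. Origin under its middle.

How it is judged:
By the outcome, as a careful person would: the job done as asked, in the order asked, and still so for the second after the job is handed in, with the robot touching nothing.
It also fails if it takes over 72 s, if anything falls off the work surface, if the arm or the gripper's body presses on something with over 40 N, if the wrist force passes 120 N, or if a joint passes its speed limit or range.

### The arm

A 6-joint arm with a two-finger parallel gripper is mounted at the origin on the work surface. World frame = base frame: x ahead of the robot, y to its left, z up, the work surface at z = 0. Lengths are in m, angles in degrees, forces in N, time in s.
With the tool pointing down it reaches from about 0.3 to 0.75 m from the base axis. Payload 8.5 kg.
Tool frame: the origin (TCP) lies at the very end of the fingers, on their centre line; the grasp point (between the pads) lies 19 mm behind it (env.pinch_z is the distance from the TCP to the grasp point, in m); z points along the fingers, y is the line along which they close (so a half turn about z gives the same grasp; the last joint's range is limited). The gripper opens to 85 mm and grips with 20 to 120 N. Pads are 22 mm wide; open, the fingers measure 114 mm over their backs; the gripper's body (76 mm by 85 mm) begins 54 mm behind the grasp point. The pads swing forward as they close: fully open they stand 13 mm farther back than shut.
Start: joints at [60.029, 21.807, 74.336, -0, 83.858, -12.336], TCP at [0.167, 0.524, 0.231] pointing down, gripper open.
Joint ranges: [-178.18, 178.18], [-50.72, 133.34], [12.68, 142.11], [-81.47, 261.47], [9.98, 163.14], [-165.26, 165.26]. Speed limits (degrees/s): [136.94, 136.94, 180, 180, 180, 180].

### API

Orientations are given as a 3x3 rotation matrix whose columns are the frame's x, y, z axes.
In Python, from rig import env, viewer gives the robot as it stands.
- The arm moves only by the tool drive_tool, never from a script. Its argument "series" is a list of rows, each a list of 3 entries, a list of its own where there are three numbers: the shift along the tool's x, y, z in m, then the turn about the tool's z in degrees, then the finger opening in m, from 0 to 0.0854. A call has 1 to 20 rows; each row is the pose to reach, as a shift and turn from the pose commanded when the call began, along the tool's axes at that moment; what a row does not reach only later rows make up. A row lasts 1/10 s, in which the tool goes at most 50 mm and 8.59 degrees, less where a joint would pass 70% of its speed; a pose out of reach is approached as far as the arm can. A call with a gripper value outside its range is refused whole. The fingers move at their own pace and stop on an object; "newtons" is the grip in N (left out, the last holds). Time passes only in rows, so rows that repeat a pose let the fingers close. It gives the time, the measured TCP pose, the force, the opening and the grip force at its end, in the units of the state.
- env.observe(): the state, without advancing time (a new reading comes with each control period).
- viewer.get_image(name): name is "scene" or "top" or "wrist"; returns a dict with "img" (420x560x3 uint8, red, green, blue), "depth" (420x560 float32, m along the optical axis (not along the pixel's ray), 0 where there is no reading), "camera_matrix" (3x3 intrinsics, pixels), "rvec" (rotation vector, rad) and "tvec" (3), from world to camera coordinates, as OpenCV has them. Camera axes: x right, y down, z forward; pixel columns grow to the right and rows downward; lengths in m; the calibration is good to about 2 mm. A picture is of the moment at which its call begins.
- env.close_job(): hands the job in; it is judged then, once.
The state is a dict: "time_s": time; "q": joint angles; "qvel": joint speeds; "joint_efforts": joint torques, N m; "position": TCP position; "tool_rot": TCP orientation; "ft_force": force on the tool from outside, world axes, zero at the start; "wrist_torque": the same for the moment, N m; "grip_width": finger opening in m; "gripper_force": force on a finger pad.
Only numpy, scipy, OpenCV 4.12 (cv2) and the standard library are available. Lean on these libraries where they do the work, as an engineer would, in place of code of your own. Each camera call takes 0.05 s, during which the arm holds its last target. There are 200 camera calls.

## Working session

There is one attempt and no reset: what is moved stays moved. The work goes in short steps, Python scripts to look and compute and a tool call to move; the robot and the scene stay as the last step left them, time stands still between calls to the robot, and variables do not carry over. Pictures are saved under pics/ and viewed, at most 10 in all, crops included, and the job is handed in when it is done.

Besides the shell and the picture viewer there is one more tool, called after ">>>" by a JSON object that holds its "op" and its "data". drive_tool: Moves the arm, as the interface text tells. Its arguments: {"type":"object","properties":{"series":{"type":"array"},"newtons":{"type":"number"}},"required":["series"]}

```bash
mkdir -p pics; ls
cat > h.py <<'E'
import numpy as np, cv2
from rig import env, viewer
def cam(n):
    d=viewer.get_image(n); d['R']=cv2.Rodrigues(np.array(d['rvec'],float))[0]; d['t']=np.array(d['tvec'],float).ravel(); return d
def pts(d):
    z=d['depth']; K=d['camera_matrix']; v,u=np.indices(z.shape)
    c=np.stack([(u-K[0,2])/K[0,0]*z,(v-K[1,2])/K[1,1]*z,z],-1)
    return (c-d['t'])@d['R']
def ray(d,u,v,h):
    K=d['camera_matrix']; r=np.array([(u-K[0,2])/K[0,0],(v-K[1,2])/K[1,1],1])@d['R']; o=-d['t']@d['R']
    return o+r*(h-o[2])/r[2]
def save(d,n): cv2.imwrite('pics/'+n+'.png',d['img'][:,:,::-1])
E
python3 - <<'E'
from h import *
for n in ['scene','top']:
    d=cam(n); save(d,n+'0'); np.savez(''+n,**d)
    print(n,-d['t']@d['R'])
o=env.observe(); print({k:np.round(v,3) for k,v in o.items()}, env.pinch_z)
E
```

```text
pics
scene [ 1.06819286 -0.57585855  0.81389943]
top [ 0.39718404 -0.02827031  1.27049845]
{'time_s': np.float64(0.1), 'q': array([ 60.027,  21.837,  74.381,  -0.   ,  83.859, -12.336]), 'qvel': array([-0.133, -0.078, -0.115, -0.008,  0.084,  0.041]), 'joint_efforts': array([ 4.0000e-03, -4.4922e+01, -2.3166e+01, -0.0000e+00,  4.0000e-03,
       -0.0000e+00]), 'position': array([0.167, 0.524, 0.231]), 'tool_rot': array([[-0.953,  0.303, -0.001],
       [ 0.303,  0.953, -0.001],
       [ 0.   , -0.001, -1.   ]]), 'ft_force': array([ 0.679, -0.547,  0.447]), 'wrist_torque': array([ 0.022, -0.   ,  0.017]), 'gripper_force': np.float64(0.0), 'grip_width': np.float64(0.085)} 0.0187
```

View pics/top0.png

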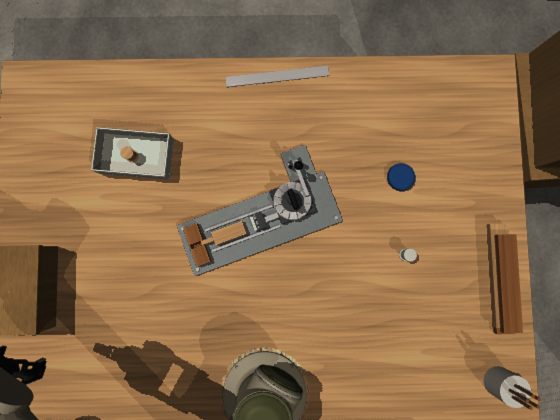

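View pics/scene0.png

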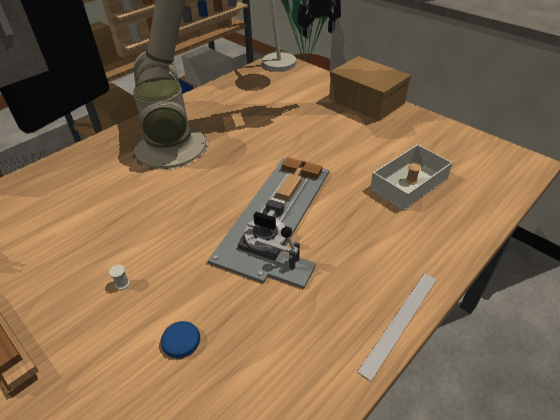

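Run:
```python
from h import *
d=dict(np.load('top.npz')); P=pts(d); im=d['img'].astype(int)
v,u=np.indices(im.shape[:2]); roi=(u>165)&(u<355)&(v>135)&(v<285)
sat=im.max(2)-im.min(2)
m=(roi&(sat<25)).astype(np.uint8); m=cv2.morphologyEx(m,cv2.MORPH_CLOSE,np.ones((9,9)))
c=max(cv2.findContours(m,0,2)[0],key=cv2.contourArea); 
a=cv2.approxPolyDP(c,3,True)[:,0]
for p in a: print(p,ray(d,*p,.012).round(4)[:2])
dark=(roi&(im.max(2)<45)&(P[...,2]>.05)).astype(np.uint8)
n,l,s,ce=cv2.connectedComponentsWithStats(dark)
for i in range(1,n):
    if s[i,4]>8: print(s[i],ce[i],P[l==i].mean(0).round(4),P[l==i][:,2].max())
# wood
for name,mm in [('tall',roi&(P[...,2]>.06))]:
    print(name,mm.sum())
s=dict(np.load('scene.npz'))
cv2.imwrite('pics/c.png',np.hstack([cv2.resize(d['img'][140:280,170:350,::-1],None,fx=2.2,fy=2.2,interpolation=cv2.INTER_CUBIC),cv2.resize(s['img'][150:290,205:335,::-1],(390,308),interpolation=cv2.INTER_CUBIC)]))
```

```text
[304 145] [ 0.683  -0.1241]
[281 153] [ 0.661  -0.0584]
[288 172] [ 0.6063 -0.0771]
[287 183] [ 0.5751 -0.0737]
[177 225] [0.4621 0.2346]
[195 275] [0.3235 0.1848]
[342 220] [ 0.4683 -0.2254]
[323 172] [ 0.6048 -0.1759]
[314 171] [ 0.608  -0.1506]
[294 161   9   9  62] [298.27419355 165.0483871 ] [ 0.6031 -0.0986  0.1373] 1.2704984483797062
[287 189  13  21 144] [292.80555556 199.07638889] [ 0.5214 -0.0855  0.0873] 0.10182789450366407
tall 385
```

View pics/c.png

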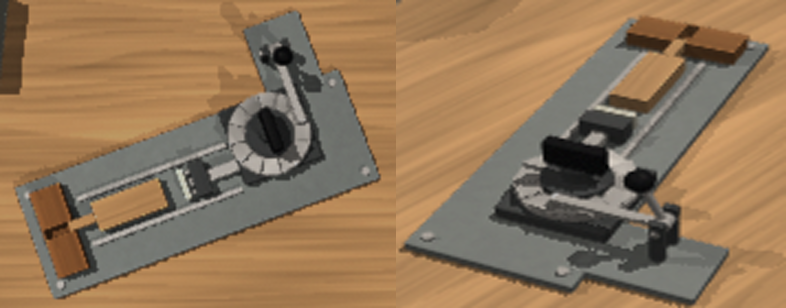

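>>> {"op": "drive_tool", "data": {"series": [[[-0.035,-0.03,0],-2.5,0.085],[[-0.07,-0.063,0],-5,0.085],[[-0.105,-0.095,0],-7.5,0.085],[[-0.14,-0.127,0],-10,0.085],[[-0.175,-0.159,0],-12.5,0.085],[[-0.21,-0.19,0],-15,0.085],[[-0.245,-0.222,0],-17.5,0.085],[[-0.28,-0.254,0],-20,0.085],[[-0.315,-0.286,0],-22.5,0.085],[[-0.35,-0.317,0],-25,0.085],[[-0.385,-0.349,0],-27.5,0.085],[[-0.42,-0.381,0],-30,0.085],[[-0.455,-0.413,0],-32.5,0.085],[[-0.49,-0.444,0],-35,0.085],[[-0.522,-0.474,0],-37,0.04],[[-0.522,-0.474,0],-37,0.04],[[-0.522,-0.474,0],-37,0.04],[[-0.522,-0.474,0],-37,0.04]], "newtons": 60}}

```text
time_s: 1.9
position: [0.52, -0.0849, 0.2312]
tool_rot: [[-0.943, -0.332, -0.001], [-0.332, 0.943, 0.0], [0.0, 0.001, -1.0]]
ft_force: [-1.1, 0.0, 0.1]
grip_width: 0.0398
gripper_force: 0.0
```

Run:
```python
from h import *
o=env.observe(); print(o['time_s'],o['q'].round(1),o['position'].round(4),o['tool_rot'].round(3),o['grip_width'])
d=cam('wrist'); save(d,'w1'); np.savez('w1',**d); print(-d['t']@d['R'])
```

```text
1.9 [ -22.2   19.5   78.     0.    82.6 -131.6] [ 0.52   -0.0849  0.2312] [[-0.943 -0.332 -0.001]
 [-0.332  0.943  0.   ]
 [ 0.     0.001 -1.   ]] 0.03978880934384345
[ 0.4541457  -0.10890318  0.3732877 ]
```

View pics/w1.png

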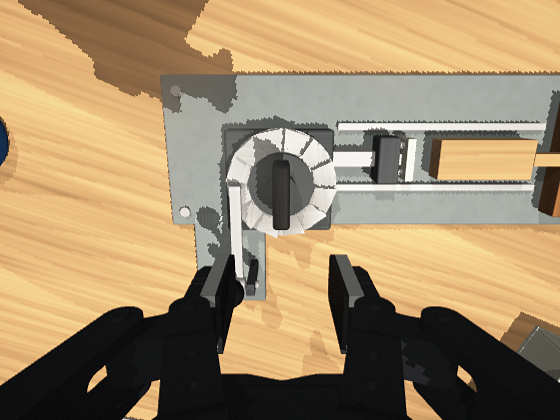

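Run:
```python
from h import *
d=dict(np.load('w1.npz')); P=pts(d); im=d['img'].astype(int)
v,u=np.indices(im.shape[:2])
# plate near edge
E=[]
for c in range(180,540,10):
    col=im[60:95,c]; sat=col.max(1)-col.min(1); r=60+np.argmax(sat<30); E.append(ray(d,c,r,.012)[:2])
E=np.array(E); f=cv2.fitLine(E.astype(np.float32),cv2.DIST_HUBER,0,.01,.01).ravel(); yaw=np.degrees(np.arctan2(-f[0],f[1])) if f[1]>0 else np.degrees(np.arctan2(f[0],-f[1])); print('yaw',yaw)
g=(im.max(2)<50)&(P[...,2]>.088)&(v<240)&(u>255)&(u<310)
p=P[g]; top=np.array([ray(d,a,b,.098)[:2] for a,b in zip(u[g],v[g])])
print('grip',p[:,2].max(),p[:,2].mean(),g.sum()); r=cv2.minAreaRect((top*1000).astype(np.float32)); print(r)
t=np.radians(yaw); R=np.array([[np.cos(t),-np.sin(t)],[np.sin(t),np.cos(t)]]); K=np.array(r[0])/1000
for vv in (150,158,168):
    line=P[vv,335:560]; q=(line[:,:2]-K)@R
    print(vv)
    last=None
    for i in range(0,225,4): print(335+i,im[vv,335+i].tolist(),(q[i]*1000).round(0),round(line[i,2]*1000),end=' | ')
    print()
    if vv==150:break
```

```text
yaw 19.457613
grip 0.3732877000229907 0.09656150104060528 345
((520.7289428710938, -86.32952117919922), (52.79589080810547, 13.170042991638184), 19.676837921142578)
150
335 [83, 84, 81] [-27.  54.] 15 | 339 [87, 87, 84] [-27.  57.] 16 | 343 [88, 87, 86] [-27.  61.] 17 | 347 [88, 86, 82] [-27.  65.] 16 | 351 [88, 87, 84] [-27.  69.] 17 | 355 [86, 85, 82] [-27.  73.] 18 | 359 [88, 86, 84] [-27.  77.] 17 | 363 [88, 88, 85] [-27.  81.] 17 | 367 [87, 86, 83] [-27.  85.] 17 | 371 [92, 91, 87] [-27.  89.] 17 | 375 [21, 22, 23] [-28.  90.] 28 | 379 [51, 53, 52] [-30.  91.] 39 | 383 [100, 103, 100] [-30.  94.] 39 | 387 [98, 101, 99] [-30.  98.] 39 | 391 [102, 104, 101] [-30. 102.] 39 | 395 [96, 98, 96] [-30. 105.] 40 | 399 [89, 91, 89] [-30. 109.] 40 | 403 [81, 80, 70] [-28. 118.] 24 | 407 [154, 150, 133] [-29. 118.] 34 | 411 [248, 249, 242] [-29. 121.] 35 | 415 [237, 237, 230] [-29. 125.] 35 | 419 [173, 179, 171] [-26. 138.] 12 | 423 [88, 92, 86] [-26. 142.] 11 | 427 [87, 90, 85] [-26. 146.] 12 | 431 [79, 67, 52] [-26. 149.] 13 | 435 [68, 52, 35] [-28. 149.] 22 | 439 [67, 51, 34] [-29. 149.]
[... 397 characters left out ...]
-29. 189.] 34 | 487 [235, 193, 130] [-29. 194.] 33 | 491 [236, 193, 130] [-29. 196.] 34 | 495 [235, 190, 128] [-29. 200.] 35 | 499 [235, 192, 129] [-29. 204.] 35 | 503 [235, 192, 129] [-29. 208.] 33 | 507 [235, 192, 129] [-29. 212.] 33 | 511 [237, 191, 129] [-29. 216.] 33 | 515 [236, 191, 127] [-29. 219.] 34 | 519 [236, 191, 127] [-29. 223.] 34 | 523 [236, 191, 128] [-29. 227.] 33 | 527 [236, 190, 127] [-29. 230.] 35 | 531 [236, 190, 130] [-29. 234.] 34 | 535 [248, 202, 136] [-29. 239.] 32 | 539 [80, 83, 80] [-26. 258.] 10 | 543 [81, 85, 81] [-26. 263.] 10 | 547 [81, 84, 81] [-26. 267.] 10 | 551 [46, 29, 18] [-27. 267.] 15 | 555 [45, 27, 17] [-27. 267.] 21 | 559 [42, 26, 16] [-28. 267.] 25 |
```

>>> {"op": "drive_tool", "data": {"series": [[[0,-0.001,0.04],0,0.04],[[0,-0.001,0.08],0,0.04],[[0,-0.001,0.12],0,0.04],[[0,-0.001,0.145],0,0.04],[[0,-0.001,0.163],0,0.04],[[0,-0.001,0.163],0,0.04],[[0,-0.001,0.163],0,0.0],[[0,-0.001,0.163],0,0.0],[[0,-0.001,0.163],0,0.0],[[0,-0.001,0.163],0,0.0],[[0,-0.001,0.163],0,0.0]], "newtons": 60}}

```text
time_s: 3.05
position: [0.5209, -0.0853, 0.0699]
tool_rot: [[-0.943, -0.332, 0.002], [-0.332, 0.943, 0.001], [-0.002, 0.001, -1.0]]
ft_force: [-1.1, 8.6, 4.0]
grip_width: 0.013
gripper_force: 59.3
```

```bash
cat > o.py <<'E'
from h import *
o=env.observe(); R=o['tool_rot']; print(round(o['time_s'],2),'q6',round(o['q'][5],2),o['position'].round(4),'yhead',round(np.degrees(np.arctan2(R[1,1],R[0,1])),2),'F',o['ft_force'].round(1),'T',o['wrist_torque'].round(3),'g',round(o['grip_width'],4),round(o['gripper_force'],1))
E
python3 o.py
```

```text
3.05 q6 -131.67 [ 0.5209 -0.0853  0.0699] yhead 109.39 F [-1.1  8.6  4. ] T [1.032 0.208 0.011] g 0.013 59.3
```

>>> {"op": "drive_tool", "data": {"series": [[[0,0.001,0],0,0],[[0,0.001,0],5,0],[[0,0.001,0],10,0],[[0,0.001,0],15,0],[[0,0.001,0],20,0],[[0,0.001,0],25,0],[[0,0.001,0],30,0],[[0,0.001,0],35,0],[[0,0.001,0],40,0],[[0,0.001,0],40,0]]}}

```text
time_s: 4.05
position: [0.5208, -0.0842, 0.0699]
tool_rot: [[-0.935, 0.354, 0.002], [0.354, 0.935, 0.002], [-0.001, 0.002, -1.0]]
ft_force: [0.1, 10.1, 6.8]
grip_width: 0.0129
gripper_force: 59.6
```

```bash
python3 o.py
```

```text
4.05 q6 -91.44 [ 0.5208 -0.0842  0.0699] yhead 69.25 F [ 0.1 10.1  6.8] T [1.521 0.121 0.002] g 0.0129 59.6
```

>>> {"op": "drive_tool", "data": {"series": [[[0.0005,-0.0015,0],4,0],[[0.0005,-0.0015,0],8,0],[[0.0005,-0.0015,0],8,0]]}}

```text
time_s: 4.35
position: [0.5208, -0.0841, 0.0699]
tool_rot: [[-0.877, 0.481, 0.005], [0.481, 0.877, 0.004], [-0.002, 0.006, -1.0]]
ft_force: [6.7, 19.1, 4.7]
grip_width: 0.013
gripper_force: 59.6
```

```bash
python3 o.py
```

```text
4.35 q6 -83.64 [ 0.5208 -0.0841  0.0699] yhead 61.26 F [ 6.7 19.1  4.7] T [ 2.766 -0.831  0.028] g 0.013 59.6
```

>>> {"op": "drive_tool", "data": {"series": [[[0.0005,0.003,0],4,0],[[0.0005,0.003,0],8,0],[[0.0005,0.003,0],12,0],[[0.0005,0.003,0],12,0]]}}

```text
time_s: 4.75
position: [0.5211, -0.0836, 0.0699]
tool_rot: [[-0.758, 0.652, 0.003], [0.652, 0.758, -0.0], [-0.002, 0.001, -1.0]]
ft_force: [0.7, 6.0, 6.7]
grip_width: 0.0132
gripper_force: 60.3
```

```bash
python3 o.py
```

```text
4.75 q6 -71.34 [ 0.5211 -0.0836  0.0699] yhead 49.32 F [0.7 6.  6.7] T [0.695 0.153 0.17 ] g 0.0132 60.3
```

>>> {"op": "drive_tool", "data": {"series": [[[0.0005,0.0005,0],4,0],[[0.0005,0.0005,0],8,0],[[0.0005,0.0005,0],12,0],[[0.0005,0.0005,0],16,0],[[0.0005,0.0005,0],20,0],[[0.0005,0.0005,0],24,0],[[0.0005,0.0005,0],28,0],[[0.0005,0.0005,0],28,0]]}}

```text
time_s: 5.55
position: [0.5217, -0.0831, 0.0699]
tool_rot: [[-0.363, 0.932, 0.004], [0.932, 0.363, -0.001], [-0.002, 0.004, -1.0]]
ft_force: [4.5, 3.8, 4.1]
grip_width: 0.0131
gripper_force: 60.0
```

```bash
python3 o.py
```

```text
5.55 q6 -43.28 [ 0.5217 -0.0831  0.0699] yhead 21.31 F [4.5 3.8 4.1] T [ 0.665 -0.24   0.094] g 0.0131 60.0
```

>>> {"op": "drive_tool", "data": {"series": [[[0,0.0005,0],4,0],[[0,0.0005,0],8,0],[[0,0.0005,0],12,0],[[0,0.0005,0],14,0],[[0,0.0005,0],16,0]]}}

```text
time_s: 6.05
position: [0.5222, -0.0829, 0.0699]
tool_rot: [[-0.093, 0.996, 0.004], [0.996, 0.093, -0.001], [-0.001, 0.004, -1.0]]
ft_force: [3.3, 4.5, 3.8]
grip_width: 0.0127
gripper_force: 60.0
```

```bash
python3 o.py
```

```text
6.05 q6 -27.27 [ 0.5222 -0.0829  0.0699] yhead 5.35 F [3.3 4.5 3.8] T [ 0.679 -0.313  0.326] g 0.0127 60.0
```

>>> {"op": "drive_tool", "data": {"series": [[[0,0,0],1,0],[[0,0,0],2,0],[[0,0,0],3,0],[[0,0,0],4,0]]}}

```text
time_s: 6.45
position: [0.5223, -0.0829, 0.0699]
tool_rot: [[-0.024, 1.0, 0.004], [1.0, 0.024, -0.001], [-0.001, 0.004, -1.0]]
ft_force: [4.4, 5.2, 3.4]
grip_width: 0.0131
gripper_force: 59.9
```

```bash
python3 o.py
```

```text
6.45 q6 -23.32 [ 0.5223 -0.0829  0.0699] yhead 1.39 F [4.4 5.2 3.4] T [ 0.686 -0.307  0.247] g 0.0131 59.9
```

>>> {"op": "drive_tool", "data": {"series": [[[0,0,0],1,0],[[0,0,0],2,0],[[0,0,0],3,0],[[0,0,0],4,0]]}}

```text
time_s: 6.85
position: [0.5224, -0.0829, 0.0699]
tool_rot: [[0.046, 0.999, 0.005], [0.999, -0.046, -0.001], [-0.0, 0.005, -1.0]]
ft_force: [4.7, 3.6, 3.3]
grip_width: 0.0129
gripper_force: 59.9
```

```bash
python3 o.py
```

```text
6.85 q6 -19.32 [ 0.5224 -0.0829  0.0699] yhead -2.61 F [4.7 3.6 3.3] T [ 0.725 -0.388  0.274] g 0.0129 59.9
```

>>> {"op": "drive_tool", "data": {"series": [[[0,0,0],1,0],[[0,0,0],2,0],[[0,0,0],3,0]]}}

```text
time_s: 7.15
position: [0.5225, -0.0829, 0.0699]
tool_rot: [[0.098, 0.995, 0.005], [0.995, -0.098, -0.001], [-0.0, 0.005, -1.0]]
ft_force: [6.2, 5.0, 2.4]
grip_width: 0.0129
gripper_force: 59.8
```

```bash
python3 o.py
```

```text
7.15 q6 -16.32 [ 0.5225 -0.0829  0.0699] yhead -5.61 F [6.2 5.  2.4] T [ 0.725 -0.44   0.224] g 0.0129 59.8
```

>>> {"op": "drive_tool", "data": {"series": [[[0,0,0],1,0],[[0,0,0],2,0],[[0,0,0],3,0]]}}

```text
time_s: 7.45
position: [0.5226, -0.0829, 0.0699]
tool_rot: [[0.15, 0.989, 0.005], [0.989, -0.15, -0.001], [0.0, 0.005, -1.0]]
ft_force: [6.7, 4.9, 4.0]
grip_width: 0.0129
gripper_force: 59.8
```

```bash
python3 o.py
```

```text
7.45 q6 -13.32 [ 0.5226 -0.0829  0.0699] yhead -8.61 F [6.7 4.9 4. ] T [ 0.747 -0.468  0.183] g 0.0129 59.8
```

>>> {"op": "drive_tool", "data": {"series": [[[0,0,0],1,0],[[0,0,0],2,0]]}}

```text
time_s: 7.65
position: [0.5226, -0.0829, 0.0699]
tool_rot: [[0.184, 0.983, 0.005], [0.983, -0.184, -0.001], [0.0, 0.005, -1.0]]
ft_force: [5.6, 3.9, 2.0]
grip_width: 0.0135
gripper_force: 59.8
```

```bash
python3 o.py
```

```text
7.65 q6 -11.32 [ 0.5226 -0.0829  0.0699] yhead -10.61 F [5.6 3.9 2. ] T [ 0.736 -0.541  0.248] g 0.0135 59.8
```

>>> {"op": "drive_tool", "data": {"series": [[[0,0,0],1,0],[[0,0,0],2,0]]}}

```text
time_s: 7.85
position: [0.5227, -0.083, 0.0699]
tool_rot: [[0.218, 0.976, 0.005], [0.976, -0.218, -0.001], [0.001, 0.005, -1.0]]
ft_force: [6.4, 4.6, 2.0]
grip_width: 0.0132
gripper_force: 59.7
```

```bash
python3 o.py
```

```text
7.85 q6 -9.32 [ 0.5227 -0.083   0.0699] yhead -12.61 F [6.4 4.6 2. ] T [ 0.852 -0.596  0.29 ] g 0.0132 59.7
```

>>> {"op": "drive_tool", "data": {"series": [[[0,0,0],1,0],[[0,0,0],1.5,0]]}}

```text
time_s: 8.05
position: [0.5227, -0.083, 0.0699]
tool_rot: [[0.244, 0.97, 0.005], [0.97, -0.244, -0.001], [0.001, 0.005, -1.0]]
ft_force: [6.1, 5.1, 3.0]
grip_width: 0.0132
gripper_force: 59.7
```

```bash
python3 o.py
```

```text
8.05 q6 -7.82 [ 0.5227 -0.083   0.0699] yhead -14.11 F [6.1 5.1 3. ] T [ 0.786 -0.622  0.209] g 0.0132 59.7
```

>>> {"op": "drive_tool", "data": {"series": [[[0,0,0],1,0],[[0,0,0],2,0]]}}

```text
time_s: 8.25
position: [0.5228, -0.083, 0.0699]
tool_rot: [[0.278, 0.961, 0.005], [0.961, -0.278, -0.001], [0.001, 0.005, -1.0]]
ft_force: [6.6, 4.5, 2.7]
grip_width: 0.0129
gripper_force: 59.7
```

```bash
python3 o.py
```

```text
8.25 q6 -5.82 [ 0.5228 -0.083   0.0699] yhead -16.11 F [6.6 4.5 2.7] T [ 0.767 -0.648  0.214] g 0.0129 59.7
```

>>> {"op": "drive_tool", "data": {"series": [[[0,0,0],1,0],[[0,0,0],2,0]]}}

```text
time_s: 8.45
position: [0.5228, -0.083, 0.0699]
tool_rot: [[0.311, 0.95, 0.006], [0.95, -0.311, -0.001], [0.001, 0.005, -1.0]]
ft_force: [7.5, 4.5, 2.7]
grip_width: 0.0129
gripper_force: 59.7
```

```bash
python3 o.py
python3 - <<'E'
from h import *
s=cam('scene'); t=cam('top')
cv2.imwrite('pics/c2.png',np.hstack([cv2.resize(t['img'][180:280,170:310,::-1],None,fx=2.8,fy=2.8,interpolation=cv2.INTER_CUBIC),cv2.resize(s['img'][150:250,225:335,::-1],(308,280),interpolation=cv2.INTER_CUBIC)]))
E
```

```text
8.45 q6 -3.82 [ 0.5228 -0.083   0.0699] yhead -18.11 F [7.5 4.5 2.7] T [ 0.814 -0.699  0.324] g 0.0129 59.7
```

View pics/c2.png

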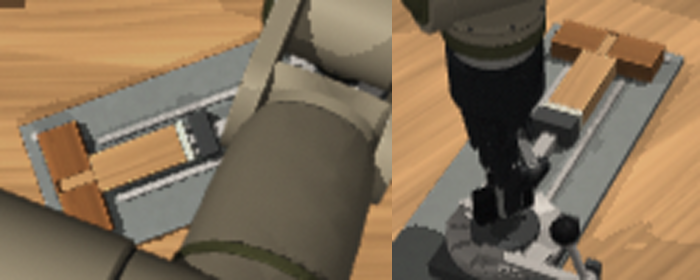

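>>> {"op": "drive_tool", "data": {"series": [[[0,0,0],1,0]]}}

```text
time_s: 8.65
position: [0.5229, -0.083, 0.0699]
tool_rot: [[0.327, 0.945, 0.006], [0.945, -0.327, -0.001], [0.001, 0.006, -1.0]]
ft_force: [7.5, 4.4, 0.8]
grip_width: 0.013
gripper_force: 59.8
```

```bash
python3 o.py
```

```text
8.65 q6 -2.85 [ 0.5229 -0.083   0.0699] yhead -19.08 F [7.5 4.4 0.8] T [ 0.754 -0.715  0.374] g 0.013 59.8
```

Rising. Another degree.

>>> {"op": "drive_tool", "data": {"series": [[[0,0,0],1,0]]}}

```text
time_s: 8.75
position: [0.5229, -0.083, 0.0699]
tool_rot: [[0.344, 0.939, 0.006], [0.939, -0.344, -0.001], [0.001, 0.006, -1.0]]
ft_force: [7.3, 4.7, 1.6]
grip_width: 0.0131
gripper_force: 59.8
```

```bash
python3 o.py
```

```text
8.75 q6 -1.84 [ 0.5229 -0.083   0.0699] yhead -20.09 F [7.3 4.7 1.6] T [ 0.794 -0.727  0.493] g 0.0131 59.8
```

>>> {"op": "drive_tool", "data": {"series": [[[0,0,0],0,0.0],[[0,0,0],0,0.035],[[0,0,0],0,0.035],[[0,0,0],0,0.035],[[0,0,0],0,0.035],[[0,0,-0.03],0,0.035],[[0,0,-0.08],0,0.0],[[0,0,-0.08],-8,0.0],[[0,0,-0.08],-16,0.0],[[0,0,-0.08],-24,0.0],[[0,0,-0.08],-32,0.0],[[0,0,-0.08],-39.6,0.0],[[0,0,-0.08],-39.6,0.0]], "newtons": 40}}

```text
time_s: 10.05
position: [0.5208, -0.0832, 0.1483]
tool_rot: [[-0.334, 0.942, -0.0], [0.942, 0.334, -0.0], [0.0, -0.0, -1.0]]
ft_force: [-0.5, 0.5, 0.8]
grip_width: -0.0002
gripper_force: 0.0
```

```bash
python3 o.py
python3 - <<'E'
from h import *
o=env.observe(); R=o['tool_rot']; t=np.radians(19.5); c,s=np.cos(t),np.sin(t)
for p in ([36,-42],[97,-42]):
    w=np.array([.521+(c*p[0]-s*p[1])/1e3,-.0845+(s*p[0]+c*p[1])/1e3,.104]); print(w,((w-o['position'])@R).round(4))
d=cam('wrist'); save(d,'w2')
E
```

```text
10.05 q6 -41.48 [ 0.5208 -0.0832  0.1483] yhead 19.53 F [-0.5  0.5  0.8] T [ 0.023 -0.031 -0.06 ] g -0.0002 0.0
[ 0.56895498 -0.1120739   0.104     ] [-0.0433  0.0358  0.0443]
[ 0.62645611 -0.09171168  0.104     ] [-0.0433  0.0968  0.0443]
```

View pics/w2.png

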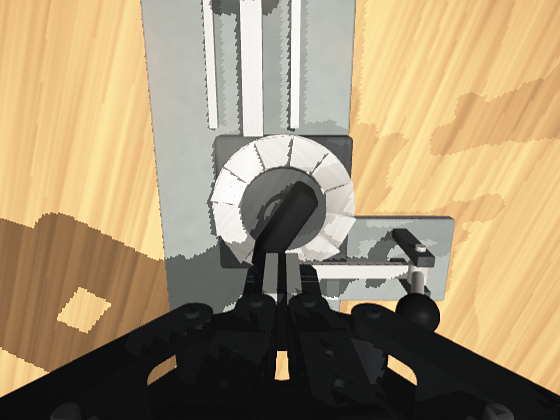

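>>> {"op": "drive_tool", "data": {"series": [[[-0.02,0.016,0],0,0],[[-0.043,0.032,0],0,0],[[-0.043,0.032,0],0,0],[[-0.043,0.032,0.025],0,0],[[-0.043,0.032,0.044],0,0],[[-0.043,0.032,0.044],0,0],[[-0.043,0.04,0.044],0,0],[[-0.043,0.05,0.044],0,0],[[-0.043,0.06,0.044],0,0],[[-0.043,0.07,0.044],0,0],[[-0.043,0.08,0.044],0,0],[[-0.043,0.09,0.044],0,0],[[-0.043,0.097,0.044],0,0],[[-0.043,0.097,0.044],0,0],[[-0.043,0.097,0.044],0,0]]}}

```text
time_s: 11.6
position: [0.6266, -0.0914, 0.1042]
tool_rot: [[-0.333, 0.943, -0.0], [0.943, 0.333, 0.0], [0.0, -0.0, -1.0]]
ft_force: [0.4, 0.0, 0.0]
grip_width: -0.0001
gripper_force: 0.2
```

>>> {"op": "drive_tool", "data": {"series": [[[0,0,-0.05],0,0],[[0,-0.05,-0.08],0,0],[[0.043,-0.097,-0.08],0,0],[[0.043,-0.097,-0.08],0,0],[[0.043,-0.097,-0.08],0,0]]}}

```text
time_s: 12.1
position: [0.5187, -0.0826, 0.1853]
tool_rot: [[-0.333, 0.943, -0.0], [0.943, 0.333, -0.0], [-0.0, -0.0, -1.0]]
ft_force: [0.3, -0.1, -0.4]
grip_width: -0.0002
gripper_force: 0.0
```

```bash
python3 o.py
python3 - <<'E'
from h import *
d=cam('wrist'); save(d,'w3'); P=pts(d); im=d['img'].astype(int); np.savez('w3',**d)
v,u=np.indices(im.shape[:2])
g=(im.max(2)<60)&(P[...,2]>.09)&(P[...,2]<.105)&(v<280)&(v>100)
n,l,s,ce=cv2.connectedComponentsWithStats(g.astype(np.uint8)); i=1+np.argmax(s[1:,4]); g=l==i
top=np.array([ray(d,a,b,.098)[:2] for a,b in zip(u[g],v[g])]); print(s[i],cv2.minAreaRect((top*1000).astype(np.float32)))
E
```

```text
12.1 q6 -41.42 [ 0.5187 -0.0826  0.1853] yhead 19.45 F [ 0.3 -0.1 -0.4] T [-0.008  0.027 -0.043] g -0.0002 0.0
[ 259  179   56   71 1567] ((521.6881713867188, -83.33415985107422), (52.81306076049805, 14.10695743560791), 76.07295227050781)
```

View pics/w3.png

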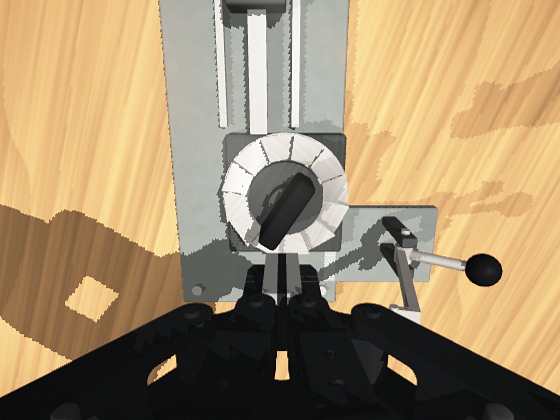

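>>> {"op": "drive_tool", "data": {"series": [[[-0.0017,0.0026,0],8,0.035],[[-0.0017,0.0026,0],16,0.035],[[-0.0017,0.0026,0],24,0.035],[[-0.0017,0.0026,0.0],32,0.035],[[-0.0017,0.0026,0.03],33.4,0.035],[[-0.0017,0.0026,0.07],33.4,0.035],[[-0.0017,0.0026,0.1],33.4,0.035],[[-0.0017,0.0026,0.115],33.4,0.035],[[-0.0017,0.0026,0.115],33.4,0.035],[[-0.0017,0.0026,0.115],33.4,0],[[-0.0017,0.0026,0.115],33.4,0],[[-0.0017,0.0026,0.115],33.4,0],[[-0.0017,0.0026,0.115],33.4,0]], "newtons": 50}}

```text
time_s: 13.45
position: [0.5228, -0.0838, 0.07]
tool_rot: [[0.24, 0.971, -0.003], [0.971, -0.24, 0.0], [-0.0, -0.003, -1.0]]
ft_force: [-7.0, 0.7, 0.5]
grip_width: 0.0131
gripper_force: 49.8
```

```bash
python3 o.py
```

```text
13.45 q6 -7.97 [ 0.5228 -0.0838  0.07  ] yhead -13.91 F [-7.   0.7  0.5] T [0.03  1.056 0.064] g 0.0131 49.8
```

>>> {"op": "drive_tool", "data": {"series": [[[0,-0.001,0],-4,0],[[0,-0.001,0],-10,0],[[0,-0.001,0],-16,0],[[0,-0.001,0],-22,0],[[0,-0.001,0],-28,0],[[0,-0.001,0],-34,0],[[0,-0.001,0],-40,0],[[0,-0.001,0],-46,0],[[0,-0.001,0],-52,0],[[0,-0.001,0],-58,0],[[0,-0.001,0],-60,0],[[0,-0.001,0],-60,0]]}}

```text
time_s: 14.65
position: [0.522, -0.0839, 0.07]
tool_rot: [[-0.721, 0.693, -0.002], [0.693, 0.721, -0.0], [0.001, -0.002, -1.0]]
ft_force: [-7.4, -1.9, -0.1]
grip_width: 0.0133
gripper_force: 49.8
```

```bash
python3 o.py
```

```text
14.65 q6 -68.04 [ 0.522  -0.0839  0.07  ] yhead 46.14 F [-7.4 -1.9 -0.1] T [-0.264  1.013  0.023] g 0.0133 49.8
```

>>> {"op": "drive_tool", "data": {"series": [[[0.0007,-0.0007,0],-4,0],[[0.0007,-0.0007,0],-10,0],[[0.0007,-0.0007,0],-16,0],[[0.0007,-0.0007,0],-22,0],[[0.0007,-0.0007,0],-28,0],[[0.0007,-0.0007,0],-34,0],[[0.0007,-0.0007,0],-40,0],[[0.0007,-0.0007,0],-46,0],[[0.0007,-0.0007,0],-52,0],[[0.0007,-0.0007,0],-57,0],[[0.0007,-0.0007,0],-60,0],[[0.0007,-0.0007,0],-61,0],[[0.0007,-0.0007,0],-61,0]]}}

```text
time_s: 15.95
position: [0.5218, -0.0847, 0.0701]
tool_rot: [[-0.956, -0.294, -0.0], [-0.294, 0.956, -0.002], [0.001, -0.002, -1.0]]
ft_force: [-3.4, -5.4, -3.8]
grip_width: 0.0131
gripper_force: 49.4
```

```bash
python3 o.py
```

```text
15.95 q6 -129.05 [ 0.5218 -0.0847  0.0701] yhead 107.1 F [-3.4 -5.4 -3.8] T [-0.727  0.549  0.012] g 0.0131 49.4
```

>>> {"op": "drive_tool", "data": {"series": [[[0,0,0],-0.8,0],[[0,0,0],-1.6,0],[[0,0,0],-1.6,0]]}}

```text
time_s: 16.25
position: [0.5218, -0.0847, 0.07]
tool_rot: [[-0.947, -0.32, -0.0], [-0.32, 0.947, -0.002], [0.001, -0.002, -1.0]]
ft_force: [-2.9, -5.6, -3.2]
grip_width: 0.0129
gripper_force: 49.4
```

```bash
python3 o.py
```

```text
16.25 q6 -130.64 [ 0.5218 -0.0847  0.07  ] yhead 108.69 F [-2.9 -5.6 -3.2] T [-0.762  0.586  0.005] g 0.0129 49.4
```

>>> {"op": "drive_tool", "data": {"series": [[[0,0,0],-0.7,0],[[0,0,0],-1.4,0],[[0,0,0],-1.4,0]]}}

```text
time_s: 16.55
position: [0.5218, -0.0847, 0.07]
tool_rot: [[-0.94, -0.342, -0.0], [-0.342, 0.94, -0.001], [0.001, -0.001, -1.0]]
ft_force: [-4.4, -4.9, -2.8]
grip_width: 0.0129
gripper_force: 49.6
```

```bash
python3 o.py
```

```text
16.55 q6 -131.99 [ 0.5218 -0.0847  0.07  ] yhead 110.02 F [-4.4 -4.9 -2.8] T [-0.781  0.578 -0.455] g 0.0129 49.6
```

Stop reached (torque −0.45). Release and retreat upward.

>>> {"op": "drive_tool", "data": {"series": [[[0,0,0],0.4,0],[[0,0,0],0.4,0.035],[[0,0,0],0.4,0.035],[[0,0,0],0.4,0.035],[[0,0,0],0.4,0.035],[[0,0,-0.03],0.4,0.035],[[0,0,-0.08],0.4,0.035],[[0,0,-0.13],0.4,0.035],[[0,0,-0.16],0.4,0.035],[[0,0,-0.16],0.4,0.035],[[0,0,-0.16],0.4,0.035]]}}

```text
time_s: 17.65
position: [0.5219, -0.0836, 0.2294]
tool_rot: [[-0.942, -0.337, 0.001], [-0.337, 0.942, -0.0], [-0.0, -0.0, -1.0]]
ft_force: [0.3, 0.4, -0.6]
grip_width: 0.0349
gripper_force: 0.0
```

```bash
python3 o.py
python3 - <<'E'
from h import *
d=cam('wrist'); save(d,'w4'); P=pts(d); im=d['img'].astype(int)
v,u=np.indices(im.shape[:2])
g=(im.max(2)<50)&(P[...,2]>.088)&(v<240)&(u>255)&(u<310)
top=np.array([ray(d,a,b,.098)[:2] for a,b in zip(u[g],v[g])]); print(cv2.minAreaRect((top*1000).astype(np.float32)))
E
```

```text
17.65 q6 -131.62 [ 0.5219 -0.0836  0.2294] yhead 109.68 F [ 0.3  0.4 -0.6] T [ 0.033  0.026 -0.014] g 0.0349 0.0
((520.516357421875, -86.1305160522461), (53.04618453979492, 13.079593658447266), 19.214805603027344)
```

View pics/w4.png

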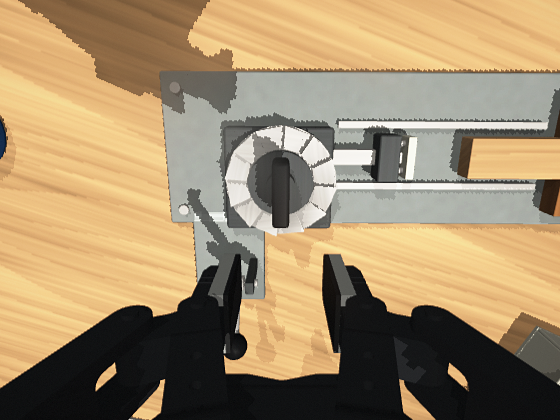

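Picture: the grip is back along the press's x (282,190), the pawl ball is thrown back (235,345), and the bar has moved about 28 mm (end at u≈464), so its shoulder meets the side bar.

```bash
python3 -c "
from rig import env
print(env.close_job())"
```

```text
the job is handed in; nothing more can be done
None
```

I handed the job in at about 18 s: the bar looks home in the last picture, and I stopped winding at about 0.25 N m over the sliding torque (18 N estimated). The pawl is thrown back and stays back, the knob is against its stop and released, and I touched nothing else on the table; the hand-in returned no verdict.

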